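# Run the wing cap onto the solvent filter housing

## Robot

A 6-joint arm with a two-finger parallel gripper is mounted at the origin on a cart in front of the work surface, level with it; the furniture and walls round the work are solid. World frame = base frame: x ahead of the robot, y to its left, z up, the work surface at z = 0. Lengths are in m, angles in degrees, forces in N, time in s.
With the tool pointing down it reaches from about 0.25 to 0.725 m from the base axis. Payload 9.7 kg.
Tool frame: the origin (TCP) lies at the very end of the fingers, on their centre line; the grasp point (between the pads) lies 19 mm behind it; z points along the fingers, y is the line along which they close (so a half turn about z gives the same grasp; the last joint's range is limited). The gripper opens to 85 mm and grips with 20 to 120 N. Pads are 22 mm wide; open, the fingers measure 114 mm over their backs; the gripper's body (76 mm by 85 mm) begins 54 mm behind the grasp point. The pads swing forward as they close: fully open they stand 13 mm farther back than shut.
Start: joints at [69.672, 4.979, 10.078, 95.1, 0, 90], TCP at [0.191, 0.516, 0.231] pointing down, gripper open.
Joint ranges: [-179.16, 179.16], [-48.56, 103.87], [-65.8, 70.77], [-126.05, 130.52], [-82.76, 87.17], [-180, 180]. Speed limits (degrees/s): [127.2, 127.2, 147.25, 180, 180, 180].

## Interface

Orientations are given as [roll, pitch, yaw] about the fixed x, y, z axes, in that order (R = Rz(yaw) Ry(pitch) Rx(roll)).
In Python, from workcell import bot, viewer, finder gives the robot as it stands. The module is installed in compiled form; this text tells all that it offers.
- The arm moves only by the shell command python3 -m inch 'ROWS' [FORCE]. ROWS is JSON, a list that holds one entry, the list of rows, each a list of 7 numbers: the opening in per cent of the stroke, from 0 (shut) to 100 (fully open), then the shift along the tool's x, y, z in mm, then the turn, a rotation vector about the tool's x, y, z in degrees. In form: [[[grip, tx, ty, tz, ax, ay, az], ...]]. A call has 1 to 8 rows; each row shifts and turns the commanded pose from where the row before left it, along the tool's axes as they then stand; what a row does not reach is not made up. A row lasts 1/8 s, in which the tool goes at most 62.5 mm and 10.7 degrees, less where a joint would pass 70% of its speed; a pose out of reach is approached as far as the arm can. A call with a gripper value outside its range is refused whole. The fingers move at their own pace and stop on an object; FORCE is the grip in N (left out, the last holds). Time passes only in rows, so rows that do not move let the fingers close. It gives the time, the measured TCP pose, the force, the opening and the grip force at its end, in the units of the state.
- bot.get_obs(): the state, without advancing time (a new reading comes with each control period).
- viewer.camera(name): name is "scene" or "side" or "wrist"; returns a dict with "pixels" (384x512x3 uint8, red, green, blue), "vfov" (degrees; the focal length in pixels is half the picture's height over the tangent of half this angle, whatever the lens; pixels are square), "cx", "cy" (the principal point, pixels), "R" (3x3) and "t" (3): a world point X has camera coordinates R X + t. Camera axes: x right, y down, z forward; pixel columns grow to the right and rows downward; lengths in m; the calibration is good to about 2 mm. The wrist camera is an equidistant fisheye: a pixel r from the principal point sees the ray r / f radians off the axis. A picture is of the moment at which its call begins. There is no depth.
- bot.job_done(): hands the job in; it is judged then, once.
Trained networks look in the newest picture that a camera, given by its name, has taken for a name from the list of things; names that differ only in an ending like _2 or _b are one class to them, and where a whole thing is asked for, a point or a joint stands for the part that bears it (a point fixed in the world has none). Each returns a list of dicts, best first, with "conf" (0 to 1); they miss things now and then, are a little off and sometimes report something else, mostly with a low value. They report only what shows in the picture. A call takes as long as a camera call. They do not tell look-alikes from the thing itself.
- finder.outline_of(camera, thing): "pixels" (384x512 bool, what is visible of it) and "extent" ([centre column, centre row, width, height] in pixels, round what is visible of it).
- finder.mark_of(camera, thing): "position" ([column, row] in pixels: a listed point, or the origin of a listed thing).
The state is a dict: "time": time; "q": joint angles; "qd": joint speeds; "joint_efforts": joint torques, N m; "ee_pos": TCP position; "tcp_rot": TCP orientation; "wrist_force": force on the tool from outside, world axes, zero at the start; "torque": the same for the moment, N m; "opening": finger opening in m; "grasp_force": force on a finger pad.
Only numpy, scipy, OpenCV 4.12 (cv2) and the standard library are available. Lean on these libraries where they do the work, as an engineer would, in place of code of your own. Each camera call takes 0.05 s, during which the arm holds its last target. There are 200 camera calls.

## Task

Two solvent filter housings stand on the bench; the wing cap of one sits too high, only perched on the end of its thread so that the brass neck shows below it, while the other is already closed. Turn the perched cap backward (counter-clockwise seen from above) until it drops into the start of its thread, then forward (clockwise) until it is run fully home, and let go. Leave the closed cap as it is.

Things in the scene. Friction and masses are not known exactly. Their poses are not given: they have to be found in the camera images.
- filter_open: Fixed steel housing of the perched cap: base 100x76 mm, bowl 58 mm wide, flat shoulder 40 mm up, brass threaded neck. Origin on the axis at bench height; x = line of its two hose ports (27 mm up, reach 56 mm out). Cap drops when its wing is within 15 deg of that line (backstop at 17 deg); then turned clockwise it descends from 15 to 77 deg past the line; hard stop at 89 deg.
- cap_wing (a point): Perched loose cap, 0.25 kg: skirt 49 mm wide, hub 36, upright white wing 60 long, 12 thick, 40 high. Point on axis, 18 mm below wing top, 22 above hub; x along wing. Height: 135 mm perched, 125.5 dropped, 120.5 home. Starts 29-52 deg clockwise of the ports' line. Firmly gripped it must be lowered by hand; with 1-3 mm play between the fingers it sinks by itself. 1 mm side play.
- filter_closed: The other fixed filter housing, built alike, with a like cap already run home (skirt on the shoulder); a bystander. Origin on its axis at bench height, x along its hose ports.
- closed_cap_end (a point): One end of the wing of the closed cap, 30 mm from that cap's axis, 120.5 mm above the bench; leave it where it is.
Things that resemble listed ones, but are neither listed nor needed, are in the scene too. Leave any orange look-alike of the part that bears cap_wing alone.

How it is judged (in metres and radians):
On the way:
1. the cap, turned back to the line of the ports, has dropped into the start of its thread (z of cap_wing in the frame of filter_open below 0.1285 m and angle between the x axis of cap_wing and the x axis of filter_open, either way round below 0.6 rad and horizontal distance between cap_wing and filter_open below 0.01 m), for 0.1 s.
At the end, for the whole second after the job is handed in: The cap is run home on its housing: its wing point within about 2 mm of its home height of 120.5 mm, within 10 mm of the housing's axis, upright within 8 degrees, the wing at least 50 degrees past the line of the ports (z of cap_wing in the frame of filter_open below 0.1227 m and horizontal distance between cap_wing and filter_open below 0.01 m and angle between the x axis of cap_wing and the x axis of filter_open, either way round above 0.87 rad and angle between cap_wing's own z axis and vertical below 0.15 rad); the robot touches nothing.
It fails at once if the closed cap is turned or shifted by more than 12 mm at its wing end (distance of closed_cap_end from where it was at the start of the episode above 0.012 m).
It fails at once if the perched cap is turned forward, away from its thread start, before it has dropped (z of cap_wing in the frame of filter_open above 0.13 m and angle between the x axis of cap_wing and the x axis of filter_open, either way round above 1.3 rad).
It also fails if it takes over 43 s, if anything falls off the work surface, if the arm or the gripper's body presses on something with over 40 N, if the wrist force passes 120 N, or if a joint passes its speed limit or range.

## Working session

There is one attempt and no reset: what is moved stays moved. The work goes in short steps, Python scripts to look and compute and a shell command to move; the robot and the scene stay as the last step left them, time stands still between calls to the robot, and variables do not carry over. Pictures are saved under pics/ and viewed, at most 10 in all, crops included, and the job is handed in when it is done.

```bash
mkdir -p pics
cat > h.py <<'E'
import numpy as np,cv2
from workcell import bot,viewer,finder
def ray(c,p):
    f=192/np.tan(np.radians(c['vfov'])/2); d=np.array([(p[0]-c['cx'])/f,(p[1]-c['cy'])/f])
    if c.get('name')=='wrist':
        r=np.hypot(*d); v=np.array([*(d/max(r,1e-9)*np.sin(r)),np.cos(r)])
    else: v=np.array([*d,1.])
    R=np.array(c['R']);t=np.array(c['t']); v=R.T@v
    return -R.T@t, v/np.linalg.norm(v)
def proj(c,X):
    f=192/np.tan(np.radians(c['vfov'])/2); x=np.array(c['R'])@X+np.array(c['t'])
    if c.get('name')=='wrist':
        h=np.hypot(x[0],x[1]); r=np.arctan2(h,x[2]); d=x[:2]/max(h,1e-9)*r
    else: d=x[:2]/x[2]
    return d*f+[c['cx'],c['cy']]
def tri(rs):
    A=sum(np.eye(3)-np.outer(v,v) for o,v in rs); b=sum((np.eye(3)-np.outer(v,v))@o for o,v in rs)
    X=np.linalg.solve(A,b); return X,[np.linalg.norm((np.eye(3)-np.outer(v,v))@(X-o)) for o,v in rs]
def atz(r,z): return r[0]+r[1]*(z-r[0][2])/r[1][2]
def cam(n):
    c=viewer.camera(n); c['name']=n; return c
def save(c,fn): cv2.imwrite('pics/'+fn,c['pixels'][:,:,::-1])
E
python3 - <<'E'
from h import *
np.set_printoptions(precision=4,suppress=True)
ims=[]
for n in ['scene','side','wrist']:
    c=cam(n); ims.append(c['pixels'][:,:,::-1])
    for th in ['filter_open','cap_wing','filter_closed','closed_cap_end']:
        for m in finder.mark_of(n,th)[:4]:
            z={'filter_open':0,'filter_closed':0,'cap_wing':.135,'closed_cap_end':.1205}[th]
            print(n,th,np.round(m['position'],1),round(m['conf'],2),atz(ray(c,m['position']),z))
    save(c,n+'0.png')
a=np.hstack(ims[:2]); cv2.imwrite('pics/a.png',cv2.resize(a,(800,300),interpolation=cv2.INTER_AREA))
E
```

```text
scene filter_open [278.3 249. ] 0.87 [0.4831 0.0735 0.    ]
scene cap_wing [218.7 139.3] 0.67 [0.4815 0.3733 0.135 ]
scene cap_wing [282.4 211.5] 0.59 [0.4962 0.0815 0.135 ]
scene cap_wing [311.1 277. ] 0.57 [ 0.4546 -0.097   0.135 ]
scene filter_closed [230.3 196.6] 0.65 [0.4613 0.2867 0.    ]
scene closed_cap_end [242.4 159.3] 0.64 [0.5056 0.2893 0.1205]
side filter_open [282.9 255.1] 0.83 [0.4939 0.0754 0.    ]
side cap_wing [286.7 209.5] 0.89 [0.4929 0.071  0.135 ]
side cap_wing [211.2 149.3] 0.82 [0.4623 0.3386 0.135 ]
side cap_wing [323.  279.6] 0.75 [ 0.4432 -0.1117  0.135 ]
side filter_closed [228.1 208.6] 0.6 [0.4665 0.2716 0.    ]
side closed_cap_end [236.4 156.4] 0.74 [0.5087 0.3017 0.1205]
wrist filter_open [108.6 370.9] 0.64 [0.4899 0.072  0.    ]
```

View pics/scene0.png

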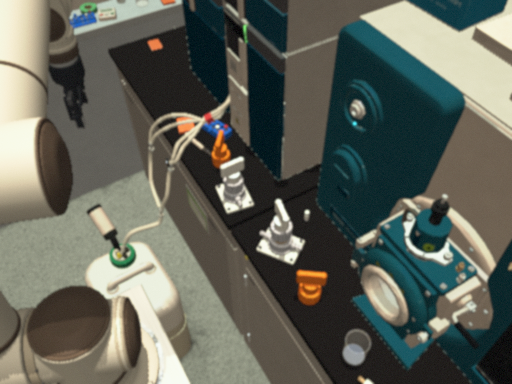

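View pics/side0.png

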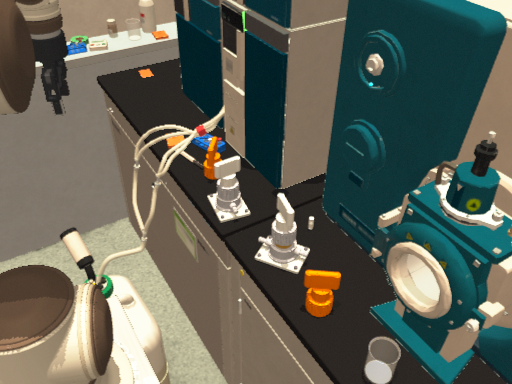

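The scene view shows white housings at (234,190) and (281,240). Orange look-alike caps are at (221,150) and (311,288). In the side view the white ones are at (229,195) and (284,240), and the orange at (212,160) and (320,290). The candidates for the perched cap are the white caps at (282,211) and (232,168). Next I triangulate both and check with a crop.

Run:
```python
from h import *
np.set_printoptions(precision=4,suppress=True)
a=cam('scene');b=cam('side')
for n,p,q in [('cap',(282.4,211.5),(286.7,209.5)),('open',(278.3,249),(282.9,255.1)),('closed',(230.3,196.6),(228.1,208.6)),('end',(242.4,159.3),(236.4,156.4))]:
    print(n,*tri([ray(a,p),ray(b,q)]))
x=cv2.resize(a['pixels'][140:275,195:325],None,fx=3,fy=3,interpolation=cv2.INTER_CUBIC);y=cv2.resize(b['pixels'][140:275,195:325],None,fx=3,fy=3,interpolation=cv2.INTER_CUBIC)
cv2.imwrite('pics/crop.png',np.hstack([x,y])[:,:,::-1])
```

```text
cap [0.5091 0.0964 0.1095] [np.float64(0.00229710561215484), np.float64(0.0022971056121545313)]
open [0.4733 0.053  0.0322] [np.float64(0.003218706267656298), np.float64(0.003218706267656383)]
closed [ 0.4741  0.2997 -0.0228] [np.float64(0.006401845499563305), np.float64(0.006401845499563474)]
end [0.493  0.2692 0.1452] [np.float64(0.0020738411082506106), np.float64(0.002073841108250727)]
```

View pics/crop.png

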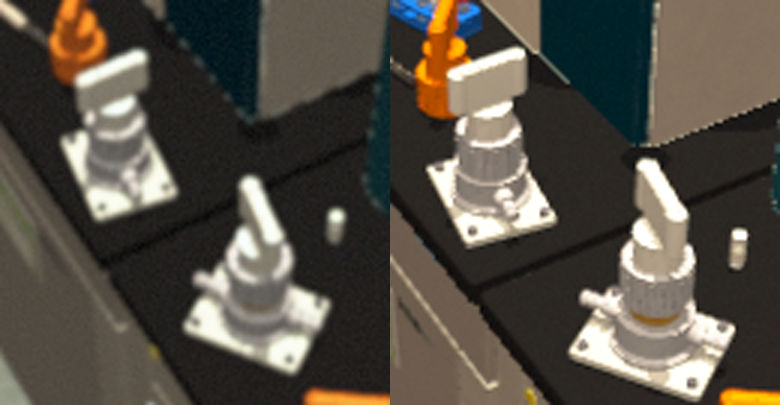

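The near white cap shows a brass ring below it (side view about (284,247)), so it is the perched one. The far white cap is closed. I'll move above the near cap next.

```bash
cat >> h.py <<'E'
from scipy.spatial.transform import Rotation as Ro
def rel(X):
    o=bot.get_obs(); M=Ro.from_euler('xyz',o['tcp_rot'],degrees=True).as_matrix(); return 1000*M.T@(np.array(X)-o['ee_pos'])
E
python3 - <<'E'
from h import *
o=bot.get_obs(); print(o['time'],o['tcp_rot'],o['ee_pos'],rel([.44,.075,.30]).round(), o['opening'])
E
```

```text
0.85 [1.79999146e+02 1.16374621e-03 1.59672448e+02] [0.1910838  0.51573049 0.23129488] [-387. -327.  -69.] 0.08537951449549415
```

```bash
python3 -m inch '[[[100,-44,-37,-10,0,0,0],[100,-44,-37,-10,0,0,0],[100,-44,-37,-10,0,0,0],[100,-44,-37,-10,0,0,0],[100,-44,-37,-10,0,0,0],[100,-44,-37,-10,0,0,0],[100,-44,-37,-9,0,0,0],[100,-44,-37,0,0,0,0]]]'
python3 - <<'E'
from h import *
np.set_printoptions(precision=4,suppress=True)
c=cam('wrist');save(c,'w1.png');o=bot.get_obs();print(o['ee_pos'],o['tcp_rot'],o['q'])
for th,z in [('filter_open',0),('cap_wing',.135),('closed_cap_end',.1205)]:
    for m in finder.mark_of('wrist',th)[:3]: print(th,np.round(m['position'],1),round(m['conf'],2),atz(ray(c,m['position']),z))
E
```

```text
time: 1.85
ee_pos: [0.4191, 0.1142, 0.3012]
tcp_rot: [179.9, 0.1, 159.7]
wrist_force: [0.1, 0.9, -0.5]
opening: 0.0853
grasp_force: 0.0
[0.4214 0.1094 0.3004] [-179.9217    0.1363  159.46  ] [ 14.6455  -8.4616   4.7972 103.1925  -0.1425  35.1856]
filter_open [246.6 206.1] 0.88 [0.4917 0.0716 0.    ]
cap_wing [248.6 241.4] 0.91 [0.4909 0.0782 0.135 ]
cap_wing [465.  151.9] 0.58 [0.4815 0.3715 0.135 ]
cap_wing [145.6 245.7] 0.56 [ 0.4557 -0.0425  0.135 ]
closed_cap_end [403.4 187.9] 0.85 [0.5011 0.2773 0.1205]
```

View pics/w1.png

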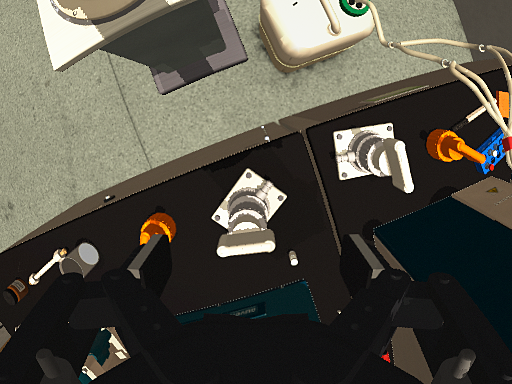

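The perched cap's wing runs from about (220,248) to (274,243), with the base plate corners near (249,170), (290,199) and (212,218). The closed cap is at (403,165). I'll move closer and over it for the precise angle.

Run:
```python
from h import *
np.set_printoptions(precision=4,suppress=True)
c=cam('wrist')
P=[atz(ray(c,p),.006) for p in [(249,170),(290,199),(212,218)]]
print(P)
for a,b in [(0,1),(0,2)]:
    d=P[b]-P[a]; print(np.linalg.norm(d),np.degrees(np.arctan2(d[1],d[0])))
a=atz(ray(c,(222,252)),.153);b=atz(ray(c,(274,248)),.153);d=b-a;print(a,b,np.linalg.norm(d),np.degrees(np.arctan2(d[1],d[0])))
s=cam('scene');e=cam('side')
print(tri([ray(c,(248.6,241.4)),ray(s,(282.4,211.5)),ray(e,(286.7,209.5))]))
print(tri([ray(c,(246.6,206.1)),ray(s,(278.3,249)),ray(e,(282.9,255.1))]))
cv2.imwrite('pics/w2.png',cv2.resize(c['pixels'][160:265,200:300,::-1],None,fx=5,fy=5,interpolation=cv2.INTER_CUBIC))
```

```text
[array([0.4361, 0.097 , 0.006 ]), array([0.501 , 0.1401, 0.006 ]), array([0.4877, 0.0145, 0.006 ])]
0.07789091091682326 33.623726630818496
0.09726117362275916 -57.981218802804676
[0.4837 0.0503 0.153 ] [0.4988 0.1054 0.153 ] 0.05712842817807777 74.65946334880238
(array([0.4948, 0.0785, 0.1316]), [np.float64(0.0035416049671443788), np.float64(0.0047039895586985115), np.float64(0.0036404585495950336)])
(array([0.4874, 0.0723, 0.0037]), [np.float64(0.0015980591798868341), np.float64(0.005285833657165954), np.float64(0.003908514765735393)])
```

View pics/w2.png

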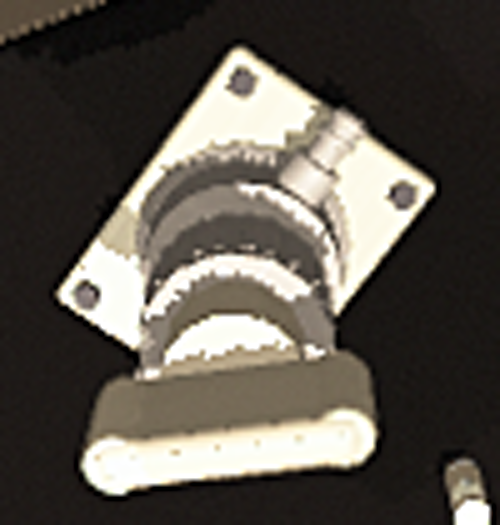

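```bash
python3 -m inch '[[[100,-39,-3,20,0,0,0],[100,-39,-3,20,0,0,0],[100,0,0,0,0,0,10.3],[100,0,0,0,0,0,10.3],[100,0,0,0,0,0,10.3],[100,0,0,0,0,0,10.3],[100,0,0,0,0,0,10.3],[100,0,0,0,0,0,10.3]]]'
python3 -m inch '[[[100,0,0,0,0,0,10.3],[100,0,0,0,0,0,8.4],[100,0,0,0,0,0,0]]]'
python3 - <<'E'
from h import *
np.set_printoptions(precision=4,suppress=True)
c=cam('wrist');save(c,'w3.png');o=bot.get_obs();print(o['ee_pos'],o['tcp_rot'],o['q'])
for th,z in [('filter_open',0),('cap_wing',.135)]:
    for m in finder.mark_of('wrist',th)[:2]: print(th,np.round(m['position'],1),round(m['conf'],2),atz(ray(c,m['position']),z))
E
```

```text
time: 3.2
ee_pos: [0.4889, 0.0848, 0.2604]
tcp_rot: [180.0, -0.0, 97.7]
wrist_force: [0.2, -0.7, -0.1]
opening: 0.0852
grasp_force: 0.0
time: 3.58
ee_pos: [0.489, 0.0845, 0.2603]
tcp_rot: [180.0, -0.0, 79.4]
wrist_force: [0.1, -0.3, -0.4]
opening: 0.0857
grasp_force: 0.0
[0.4891 0.0843 0.2603] [179.9998  -0.0026  79.4754] [  9.7806  -1.6487   6.5473  98.1948   0.0024 110.3052]
filter_open [260.1 164.9] 0.55 [0.4933 0.0737 0.    ]
cap_wing [261.7 187. ] 0.67 [0.4936 0.0784 0.135 ]
cap_wing [268.2 290.7] 0.58 [ 0.4799 -0.0371  0.135 ]
```

View pics/w3.png

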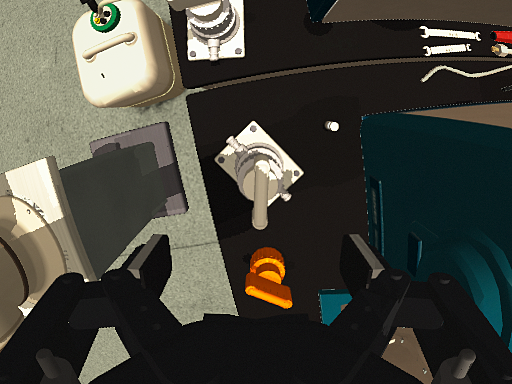

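The wing runs from (262,165) to (260,226), the port tips are at about (231,141) and (290,198), and the orange cap below is at (267,275). I compute the angles and axis next.

Run:
```python
from h import *
np.set_printoptions(precision=4,suppress=True)
c=cam('wrist')
def L(p,q,z):
    a,b=atz(ray(c,p),z),atz(ray(c,q),z); d=b-a; print((a+b)/2,np.linalg.norm(d),np.degrees(np.arctan2(d[1],d[0]))%180)
L((231,141),(290,198),.027)
P=c['pixels'].astype(int); 
for m in finder.outline_of('wrist','cap_wing')[:1]:print(m['extent'])
L((260.5,224),(262,165),.153)
M=(P.min(2)>90); 
for r in range(160,232,6): 
    k=np.where(M[r,240:285])[0]+240; print(r,k.min() if len(k) else 0,k.max() if len(k) else 0,end='; ')
cv2.imwrite('pics/w4.png',cv2.resize(c['pixels'][115:235,205:315,::-1],None,fx=5,fy=5,interpolation=cv2.INTER_CUBIC))
```

```text
[0.4942 0.0712 0.027 ] 0.1079799924490886 124.89464832861248
[268.1, 277.6, 49.1, 61.6]
[0.4925 0.0751 0.153 ] 0.05425869488185151 78.30237819246848
160 240 284; 166 241 284; 172 240 284; 178 240 284; 184 240 284; 190 240 284; 196 246 284; 202 254 271; 208 254 266; 214 254 265; 220 252 266; 226 254 264;
```

View pics/w4.png

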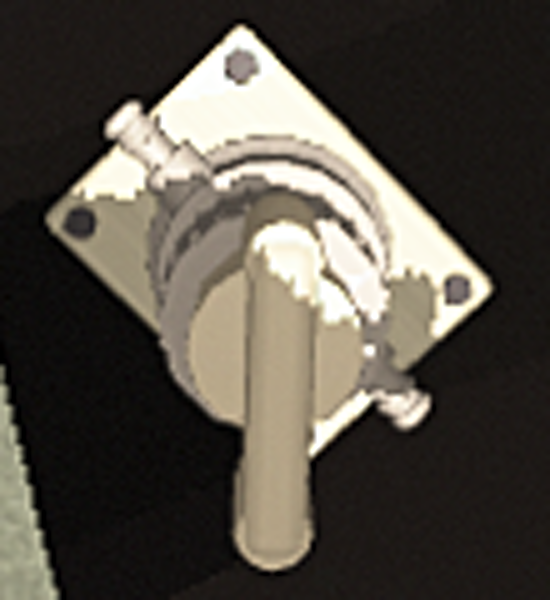

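```bash
python3 -m inch '[[[100,-8.5,5.6,40,0,0,0],[100,0,0,40,0,0,0],[60,0,0,40,0,0,0],[30,0,0,22,0,0,0],[17,0,0,0,0,0,0],[17,0,0,0,0,0,0],[17,0,0,0,0,0,0],[17,0,0,0,0,0,0]]]' 20
python3 - <<'E'
from h import *
np.set_printoptions(precision=4,suppress=True)
c=cam('wrist');o=bot.get_obs();print(o['ee_pos'],o['tcp_rot'],o['torque'],o['opening'])
cv2.imwrite('pics/w5.png',c['pixels'][:,:,::-1])
E
```

```text
time: 4.82
ee_pos: [0.4937, 0.0738, 0.1191]
tcp_rot: [179.9, -0.0, 79.2]
wrist_force: [0.0, -0.3, 0.7]
opening: 0.0141
grasp_force: 0.0
[0.4936 0.0738 0.1189] [179.947   -0.0168  79.1725] [-0.0198  0.0244 -0.0195] 0.014265482490207452
```

View pics/w5.png

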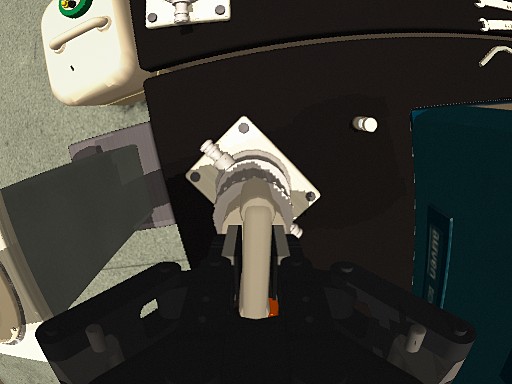

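The wing (255,210 to 255,310) stands between the pads with about 2 mm play. Next I turn it counter-clockwise.

```bash
python3 -m inch '[[[17,0,0,0,0,0,-6],[17,0,0,0,0,0,-6],[17,0,0,0,0,0,-6],[17,0,0,0,0,0,-6],[17,0,0,0,0,0,-6],[17,0,0,0,0,0,-6],[17,0,0,0,0,0,-5],[17,0,0,0,0,0,-4]]]'
python3 -m inch '[[[17,0,0,0,0,0,0],[17,0,0,0,0,0,0]]]'
python3 - <<'E'
from h import *
np.set_printoptions(precision=4,suppress=True)
c=cam('wrist');o=bot.get_obs();print(o['torque'],o['opening'])
s=cam('side');x=s['pixels'][150:290,220:350]
for th,n in [('cap_wing','side'),('cap_wing','wrist')]:
    for m in finder.mark_of(n,th)[:3]: print(n,np.round(m['position'],1),round(m['conf'],2))
cv2.imwrite('pics/w6.png',np.hstack([c['pixels'][100:340,150:360],cv2.resize(x,(223,240),interpolation=cv2.INTER_CUBIC)])[:,:,::-1].repeat(1,0))
E
```

```text
time: 5.88
ee_pos: [0.4935, 0.0738, 0.1186]
tcp_rot: [180.0, 0.0, 124.3]
wrist_force: [-0.3, 0.8, -1.2]
opening: 0.0144
grasp_force: 1.1
time: 6.12
ee_pos: [0.4933, 0.0738, 0.1184]
tcp_rot: [180.0, 0.0, 124.1]
wrist_force: [0.1, 0.3, -0.9]
opening: 0.0144
grasp_force: 0.1
[-0.0351 -0.0462 -0.0162] 0.014292650722168865
side [283.6 211.6] 0.9
side [210.5 151.3] 0.77
side [322.3 277.5] 0.61
wrist [259.  242.9] 0.92
```

View pics/w6.png

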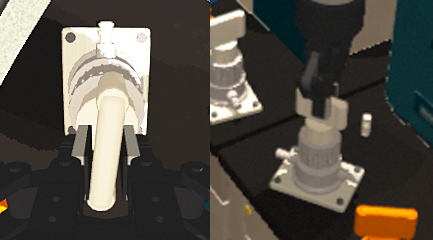

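Left: the wing is now lined up with the port at (105,30) in the crop. Right: no brass band shows any more, so it has probably dropped. I'll turn a few degrees more to be sure and check the height numerically.

```bash
python3 -m inch '[[[17,0,0,0,0,0,-4],[17,0,0,0,0,0,-3],[17,0,0,0,0,0,0],[17,0,0,0,0,0,0]]]'
python3 - <<'E'
from h import *
np.set_printoptions(precision=4,suppress=True)
s=cam('side');p0=cv2.imread('pics/side0.png')[:,:,::-1]
for p in (p0,s['pixels']):
    x=p[235:260,268:302].astype(int); print('brass',((x[...,0]-x[...,2])>60).sum())
ms=finder.mark_of('side','cap_wing')[0]['position'];w=cam('wrist');mw=finder.mark_of('wrist','cap_wing')[0]['position']
print(ms,mw,tri([ray(s,ms),ray(w,mw)]))
for z in(.135,.1255):print(z,proj(s,np.array([.493,.074,z])),proj(w,np.array([.493,.074,z])))
o=bot.get_obs();print(o['torque'])
E
```

```text
time: 6.82
ee_pos: [0.4933, 0.0738, 0.1183]
tcp_rot: [-180.0, -0.0, 131.1]
wrist_force: [0.5, -0.2, 1.2]
opening: 0.0145
grasp_force: 0.0
brass 35
brass 0
[284.4, 212.7] [257.2, 240.2] (array([0.4914, 0.0757, 0.1238]), [np.float64(0.0002037610157434096), np.float64(0.0002037610157434678)])
0.135 [285.8901 208.6558] [257.3845 254.1552]
0.1255 [285.6661 212.2211] [257.2741 245.4126]
[-0.0287  0.0368 -0.0372]
```

It has dropped: measured height is 124 mm and no brass shows. Next I turn it clockwise to run it home.

```bash
python3 -m inch '[[[17,0,0,2,0,0,6],[17,0,0,2,0,0,6],[17,0,0,0,0,0,6],[17,0,0,0,0,0,6],[17,0,0,0,0,0,6],[17,0,0,0,0,0,6],[17,0,0,0,0,0,6],[17,0,0,0,0,0,6]]]'
python3 -m inch '[[[17,0,0,0,0,0,6],[17,0,0,0,0,0,6],[17,0,0,0,0,0,6],[17,0,0,0,0,0,6],[17,0,0,0,0,0,6],[17,0,0,0,0,0,6],[17,0,0,0,0,0,5],[17,0,0,0,0,0,0]]]'
python3 -c "
from h import *
print(bot.get_obs()['torque'])"
```

```text
time: 8.02
ee_pos: [0.4932, 0.0737, 0.1142]
tcp_rot: [-180.0, 0.0, 83.0]
wrist_force: [-0.3, -0.1, -1.0]
opening: 0.0144
grasp_force: 0.5
time: 9.02
ee_pos: [0.4932, 0.0738, 0.1142]
tcp_rot: [-180.0, 0.0, 42.2]
wrist_force: [0.6, -0.5, -0.7]
opening: 0.0144
grasp_force: 0.1
[0.05694746 0.01858153 0.00870807]
```

```bash
python3 -m inch '[[[17,0,0,0,0,0,4],[17,0,0,0,0,0,3],[17,0,0,0,0,0,0],[17,0,0,0,0,0,0]]]'
python3 - <<'E'
from h import *
np.set_printoptions(precision=4,suppress=True)
print(bot.get_obs()['torque'])
s=cam('side');ms=finder.mark_of('side','cap_wing')[0]['position'];w=cam('wrist');mw=finder.mark_of('wrist','cap_wing')[0]['position']
print(ms,mw,tri([ray(s,ms),ray(w,mw)]))
for z in(.1255,.1205):print(z,proj(s,np.array([.493,.074,z])),proj(w,np.array([.493,.074,z])))
E
```

```text
time: 9.52
ee_pos: [0.4931, 0.0738, 0.1141]
tcp_rot: [-180.0, 0.0, 35.3]
wrist_force: [-1.6, 1.1, -0.1]
opening: 0.0145
grasp_force: 0.9
[0.1584 0.3834 0.0138]
[212.2, 147.5] [258.2, 242.7] (array([0.4636, 0.1459, 0.2345]), [np.float64(0.0842691692097019), np.float64(0.08426916920970193)])
0.1255 [285.6661 212.2211] [253.9807 248.6537]
0.1205 [285.5492 214.0808] [254.0235 244.2295]
```

```bash
python3 -m inch '[[[60,0,0,0,0,0,0],[100,0,0,0,0,0,0],[100,0,0,0,0,0,0],[100,0,0,-50,0,0,0],[100,0,0,-50,0,0,0],[100,-30,0,-50,0,0,0],[100,-30,0,0,0,0,0],[100,0,0,0,0,0,0]]]'
python3 - <<'E'
from h import *
np.set_printoptions(precision=4,suppress=True)
s=cam('side');sm=finder.mark_of('side','cap_wing');w=cam('wrist');mw=finder.mark_of('wrist','cap_wing')
for m in sm[:3]:print('s',m['position'],m['conf'])
for m in mw[:3]:
    print('w',m['position'],m['conf'],atz(ray(w,m['position']),.1205)); print(tri([ray(s,min((q['position'] for q in sm),key=lambda q:abs(q[0]-285))),ray(w,m['position'])]))
x=cv2.resize(s['pixels'][150:290,215:345],(520,560),interpolation=cv2.INTER_CUBIC)[:384]
y=cv2.resize(s['pixels'][170:280,220:330],(288,288),interpolation=cv2.INTER_CUBIC)
cv2.imwrite('pics/w7.png',np.hstack([w['pixels'],np.vstack([y,np.zeros((96,288,3),np.uint8)])])[:,:,::-1])
E
```

```text
time: 10.72
ee_pos: [0.4437, 0.0386, 0.2655]
tcp_rot: [179.9, -0.1, 35.1]
wrist_force: [1.1, 0.6, 0.3]
opening: 0.0857
grasp_force: 0.0
s [325.4, 276.9] 0.94
s [214.0, 150.3] 0.91
w [348.1, 202.9] 0.58 [ 0.4785 -0.0564  0.1205]
(array([ 0.4787, -0.0752,  0.0847]), [np.float64(0.003391301457479315), np.float64(0.0033913014574791438)])
```

View pics/w7.png

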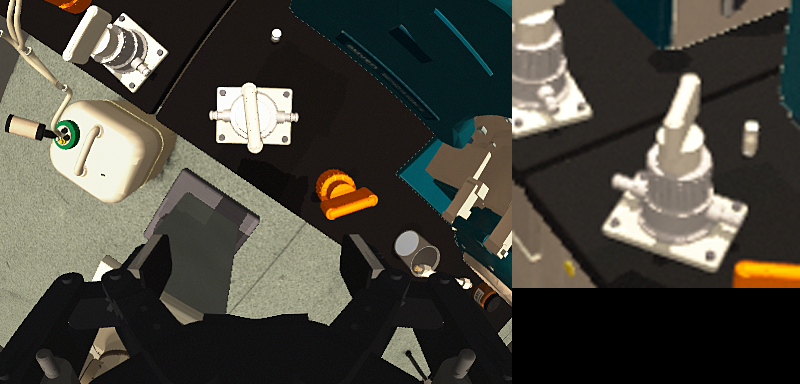

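The wing at (252,118) stands square across the ports (212,117)–(294,117), upright, with the skirt seated and no brass visible in the side crop. One numeric height check, then I hand it in.

Run:
```python
from h import *
np.set_printoptions(precision=4,suppress=True)
w=cam('wrist');s=cam('side')
a=np.radians(37);d=np.array([np.cos(a),np.sin(a),0])*.03
for z in(.1385,.1435):print([ (proj(s,np.array([.493,.074,z])+k*d),proj(w,np.array([.493,.074,z])+k*d)) for k in(1,-1)])
m=s['pixels'][185:240,278:300].min(2)>110;r=np.where(m.any(1))[0];print('top row',r[0]+185,np.where(m[r[0]])[0]+278)
```

```text
[(array([290.6814, 198.4442]), array([253.3756,  83.9996])), (array([281.0481, 216.6288]), array([255.5543, 150.168 ]))]
[(array([290.8127, 196.5572]), array([253.3365,  83.5287])), (array([281.1545, 214.7128]), array([255.5566, 150.9418]))]
top row 185 [292]
```

```bash
python3 -c "
from workcell import bot
print(bot.job_done())"
```

```text
the job is handed in; nothing more can be done
None
```

The job is handed in at about 11 s of the 43 s: the perched cap was turned back until it dropped (measured at 124 mm), then run clockwise to about 86° past the ports and let go. The last pictures show it seated and upright at about home height; the closed cap was not touched, and no verdict was returned.

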